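# Blank the ports and fuse up the junction box of an electric conversion

### The job

Before you move any fuse, swing the isolator lever on the fuse box from on all the way over to off; then pluck every white fuse cartridge from the tray and slide it fully home into a sleeve of its own. Close ports in the cover plate by sliding each black blanking disc across the plate, never lifting it off, until it drops flat into a round recess of its own (any free sleeve or recess will do, in any order). Only when every disc and fuse is in place, swing the isolator all the way back to on; leave the tools and other things on the bench where they are.

Things in the scene. Friction and masses are not known exactly. Their poses are not given: they have to be found in the camera images.
- plate: Aluminium cover plate, flat and fixed on the bench, 250 (its x) x 330 (its y) mm, top face 14 mm above the bench; a 6 mm wide rim round it stands 8 mm higher. Origin: centre of the underside; z up. Three round port recesses 64 mm across and 5 mm deep lie in a row along its y, 50 mm from the middle towards +x, 100 mm apart.
- port0 (a point): Centre of port recess 0 at the level of the plate's top face (-100 mm along the plate's y). The recess floor is 5 mm lower; its rim has a 1 mm chamfer.
- port1 (a point): Centre of port recess 1 at the level of the plate's top face (0 mm along the plate's y). The recess floor is 5 mm lower; its rim has a 1 mm chamfer.
- port2 (a point): Centre of port recess 2 at the level of the plate's top face (+100 mm along the plate's y). The recess floor is 5 mm lower; its rim has a 1 mm chamfer.
- disc0: Flat black plastic blanking disc, 60 mm across, 12 mm thick, about 60 g, loose on the plate at the start (2 or 3 discs are present; they are alike). Origin: centre of its underside; z up. Seated in a recess it stands 7 mm proud of the plate.
- disc1: Flat black plastic blanking disc, 60 mm across, 12 mm thick, about 60 g, loose on the plate at the start (2 or 3 discs are present; they are alike). Origin: centre of its underside; z up. Seated in a recess it stands 7 mm proud of the plate.
- disc2: Flat black plastic blanking disc, 60 mm across, 12 mm thick, about 60 g, loose on the plate at the start (2 or 3 discs are present; they are alike). Origin: centre of its underside; z up. Seated in a recess it stands 7 mm proud of the plate.
- tray: Grey plastic pocket tray, fixed on the bench, 150 (its x) x 190 (its y) mm, three pockets 126 x 35 mm, 62 mm apart along its y, long side along its x. Pocket floor 4 mm, walls' top 12 mm above the bench. Origin: centre of the underside.
- fuse0: Square fuse cartridge with a white ceramic body and bare steel end caps, 120 x 30 x 30 mm, about 150 g, lying in a tray pocket at the start (2 or 3 are present; all alike, and the same either end first and any side up). Origin: its centre; x along its length.
- fuse1: Square fuse cartridge with a white ceramic body and bare steel end caps, 120 x 30 x 30 mm, about 150 g, lying in a tray pocket at the start (2 or 3 are present; all alike, and the same either end first and any side up). Origin: its centre; x along its length.
- fuse2: Square fuse cartridge with a white ceramic body and bare steel end caps, 120 x 30 x 30 mm, about 150 g, lying in a tray pocket at the start (2 or 3 are present; all alike, and the same either end first and any side up). Origin: its centre; x along its length.
- fusebox: Grey fuse box, fixed, 190 mm wide (its y). Origin at bench level under the middle of the open front; its x points into the sleeves. Three square sleeves, open in front only, 62 mm apart: 35 x 35 mm inside, 78 mm deep, floor 40 and roof top 80 mm above the bench, walls 5 mm. A fuse fully home stands 42 mm out. Behind (x 88 to 158 mm) a block 60 mm high carries the lever.
- sleeve0 (a point): Centre of the mouth of sleeve 0 (-62 mm along the fuse box's y), 57.5 mm above the bench, 17.5 mm above the sleeve floor; axes as the fuse box's. The centre of a fuse fully home is 18 mm inside (+x).
- sleeve1 (a point): Centre of the mouth of sleeve 1 (0 mm along the fuse box's y), 57.5 mm above the bench, 17.5 mm above the sleeve floor; axes as the fuse box's. The centre of a fuse fully home is 18 mm inside (+x).
- sleeve2 (a point): Centre of the mouth of sleeve 2 (+62 mm along the fuse box's y), 57.5 mm above the bench, 17.5 mm above the sleeve floor; axes as the fuse box's. The centre of a fuse fully home is 18 mm inside (+x).
- isolator (a joint): Angle of the isolator lever (rad): 0.87 to 1.0 at the start (on, leaning to the fuse box's +y; stop at 1.0), 0 when fully off (leaning to -y; stop at 0); upright at 0.5. It moves freely with slight friction (about 1 N at the tip) and stays where it is left.
- isolator_tip (a point): Centre of the black ball, 26 mm across, on the end of the isolator lever; 80 mm from the lever's pivot, which lies 82 mm above the bench. The lever swings in the plane of the fuse box's y and the vertical.
- wrench: Bystander: a steel wrench lying on the bench.
- screwdriver: Bystander: a screwdriver lying on the bench.
- jar: Bystander: a small closed glass jar, 60 mm across, 65 mm high.
- tape: Bystander: a roll of black tape, 90 mm across, 24 mm high, lying flat.
- meter: Bystander: a yellow hand multimeter, 140 x 75 x 30 mm, lying flat.
- plug: Bystander: an orange connector plug, 60 x 45 x 35 mm.
There are look-alikes about, which are no part of the job. What is shaped like the fuse1 but blue or green is not meant.

How it is judged:
By the outcome, as a careful person would: the job done as asked, in the order asked, and still so for the second after the job is handed in, with the robot touching nothing.
Of disc0, disc1, disc2 only 2 to 3 are there at a start; the rules pass over those that are not, and their reading is None.
Of fuse0, fuse1, fuse2 only 2 to 3 are there at a start; the rules pass over those that are not, and their reading is None.
At some moment in a run one of disc0, disc1, disc2 may be knocked a few centimetres aside while the robot is not near it.
Once in a run the grip may slacken for a moment while it holds something.
It also fails if it takes over 210 s, if anything falls off the work surface, if the arm or the gripper's body presses on something with over 40 N, if the wrist force passes 120 N, or if a joint passes its speed limit or range.

### The arm

A 7-joint arm with a two-finger parallel gripper is mounted at the origin on the work surface. World frame = base frame: x ahead of the robot, y to its left, z up, the work surface at z = 0. Lengths are in m, angles in rad, forces in N, time in s.
With the tool pointing down it reaches from about 0.425 to 0.925 m from the base axis. Payload 6.8 kg.
Tool frame: the origin (TCP) lies at the very end of the fingers, on their centre line; the grasp point (between the pads) lies 19 mm behind it; z points along the fingers, y is the line along which they close (so a half turn about z gives the same grasp; the last joint's range is limited). The gripper opens to 85 mm and grips with 20 to 120 N. Pads are 22 mm wide; open, the fingers measure 114 mm over their backs; the gripper's body (76 mm by 85 mm) begins 54 mm behind the grasp point. The pads swing forward as they close: fully open they stand 13 mm farther back than shut.
Start: joints at [-1.441, 0.477, 0.022, 1.555, -0.011, 1.109, -0.083], TCP at [0.159, 0.656, 0.231] pointing down, gripper open.
Joint ranges: [-2.96, 2.96], [-0.34, 2.1], [-1.41, 1.46], [0.24, 2.44], [-1.37, 4.51], [0.17, 1.92], [-2.96, 2.96]. Speed limits (rad/s): [2.39, 2.39, 3.14, 3.14, 3.14, 3.14, 3.14].

### API

Orientations are given as a unit quaternion [x, y, z, w].
In Python, from plant import arm gives the robot as it stands. The module is installed in compiled form; this text tells all that it offers. Calls block until the motion is done:
- arm.reach(position, orientation): joint-space move of the TCP to a pose.
- arm.line_to(position, speed=0.15, orientation=None, f_stop=None): straight line of the TCP; orientation=None keeps the orientation; speed is the mean speed in m/s. With f_stop (N) it stops when the force on the tool has changed by that much, and returns True; else False.
- arm.movej(angles): joint-space move.
- arm.ungrasp() and arm.close_gripper(effort=None): open the fingers fully, or close them until they stop; effort is the grip in N (None keeps the last).
- arm.pause(seconds).
- arm.ik(position, orientation): joint angles nearest the present ones, or None.
- arm.read_camera(name): name is "scene" or "top" or "wrist"; returns the picture (420x560x3 uint8, blue, green, red); there is no depth.
- arm.get_calibration(name): a dict with "fx", "fy", "cx", "cy" (pixels), "world_to_cam" (4x4, takes a point from world to camera coordinates); the wrist camera has in their place "mount" (4x4, takes a point from camera to tool coordinates, whose origin is the TCP and whose axes are the flange's). Camera axes: x right, y down, z forward; pixel columns grow to the right and rows downward; lengths in m; the calibration is good to about 2 mm. A picture is of the moment at which its call begins: read the wrist's pose just before it. get_calibration takes no time and is no camera call.
A pose or a line that the arm cannot do raises arm.MotionError and nothing moves.
- arm.close_job(): hands the job in; it is judged then, once.
Trained networks look in the newest picture that a camera, given by its name, has taken for a name from the list of things; names that differ only in an ending like _2 or _b are one class to them, and where a whole thing is asked for, a point or a joint stands for the part that bears it (a point fixed in the world has none). Each returns a list of dicts, best first, with "conf" (0 to 1); they miss things now and then, are a little off and sometimes report something else, mostly with a low value. They report only what shows in the picture. A call takes as long as a camera call. They do not tell look-alikes from the thing itself.
- arm.search_frame(query, camera): "box" ([left, top, right, bottom] in pixels, round what is visible of it).
- arm.regions_of(query, camera): "mask" (420x560 bool, what is visible of it) and "box" ([left, top, right, bottom] in pixels, round what is visible of it).
- arm.tip_of(query, camera): "at" ([row, column] in pixels: a listed point, or the origin of a listed thing).
Readings, each from a call of its own:
- arm.current_t(): time.
- arm.current_joint_positions(): joint angles.
- arm.current_joint_velocities(): joint speeds.
- arm.current_effort(): joint torques, N m.
- arm.current_position(): TCP position.
- arm.current_tool_rot(): TCP orientation.
- arm.current_force(): force on the tool from outside, world axes, zero at the start.
- arm.current_torque(): the same for the moment, N m.
- arm.current_opening(): finger opening in m.
- arm.current_gripper_force(): force on a finger pad.
Only numpy, scipy, OpenCV 4.12 (cv2) and the standard library are available. Lean on these libraries where they do the work, as an engineer would, in place of code of your own. Each camera call takes 0.05 s, during which the arm holds its last target. There are 200 camera calls.

## Working session

There is one attempt and no reset: what is moved stays moved. The work goes in short steps, each a Python script; the robot and the scene stay as the last script left them, time stands still between calls to the robot, and variables do not carry over. Pictures are saved under pics/ and viewed, at most 14 in all, crops included, and the job is handed in when it is done.

```bash
mkdir -p pics
python3 - <<'E'
from plant import arm
import cv2,numpy as np
np.set_printoptions(precision=4,suppress=True)
for c in("scene","top","wrist"):
    cv2.imwrite(f"pics/a_{c}.png",arm.read_camera(c)); print(c,arm.get_calibration(c))
    if c!="wrist":
        for q in("plate","port0","port1","port2","disc0","tray","fuse0","fusebox","sleeve0","sleeve1","sleeve2","isolator_tip"):
            print(q,[(np.round(d["at"]).astype(int).tolist(),round(d["conf"],2)) for d in arm.tip_of(q,c)])
print(arm.current_tool_rot(),arm.current_t())
E
```

```text
scene {'fx': 390.35577715001, 'fy': 390.35577715001, 'cx': 277.0772875283629, 'cy': 212.0021983554367, 'world_to_cam': array([[-0.5706,  0.8212, -0.0041,  0.3063],
       [ 0.638 ,  0.4402, -0.6319, -0.1859],
       [-0.5171, -0.3631, -0.7751,  1.5398],
       [ 0.    ,  0.    ,  0.    ,  1.    ]])}
plate [([344, 300], 0.73), ([297, 358], 0.64)]
port0 [([306, 350], 0.81), ([288, 326], 0.64), ([330, 380], 0.64)]
port1 [([306, 350], 0.81), ([288, 326], 0.64), ([330, 380], 0.64)]
port2 [([306, 350], 0.81), ([288, 326], 0.64), ([330, 380], 0.64)]
disc0 [([306, 401], 0.89), ([290, 372], 0.7)]
tray [([254, 255], 0.91), ([192, 262], 0.28)]
fuse0 [([248, 253], 0.85), ([261, 240], 0.65), ([156, 264], 0.61), ([160, 202], 0.54), ([301, 230], 0.48), ([218, 216], 0.19)]
fusebox [([331, 380], 0.64), ([216, 220], 0.61)]
sleeve0 [([220, 205], 0.84), ([193, 225], 0.81), ([210, 217], 0.76)]
sleeve1 [([220, 205], 0.84), ([193, 225], 0.81), ([210, 217], 0.76)]
sleeve2 [([220, 205], 0.84), ([193, 225], 0.81), ([210, 217], 0.76)]
isolator_tip []
top {'fx': 394.8554731158949, 'fy': 394.8554731158949, 'cx':
[... 639 characters left out ...]
[([217, 361], 0.95), ([139, 200], 0.31)]
sleeve0 [([275, 339], 0.75), ([208, 362], 0.65), ([231, 370], 0.61), ([186, 360], 0.56)]
sleeve1 [([275, 339], 0.75), ([208, 362], 0.65), ([231, 370], 0.61), ([186, 360], 0.56)]
sleeve2 [([275, 339], 0.75), ([208, 362], 0.65), ([231, 370], 0.61), ([186, 360], 0.56)]
isolator_tip [([200, 292], 0.66), ([183, 414], 0.53)]
wrist {'fx': 363.8664372025431, 'fy': 363.8664372025431, 'cx': 275.46219555503575, 'cy': 211.30442370044304, 'mount': array([[ 0.0003, -0.9506, -0.3105,  0.0795],
       [ 1.    ,  0.0003, -0.0001,  0.0012],
       [ 0.0002, -0.3105,  0.9506, -0.1428],
       [ 0.    ,  0.    ,  0.    ,  1.    ]])}
[ 0.1186  0.9929 -0.     -0.    ] 1.35
```

View pics/a_top.png

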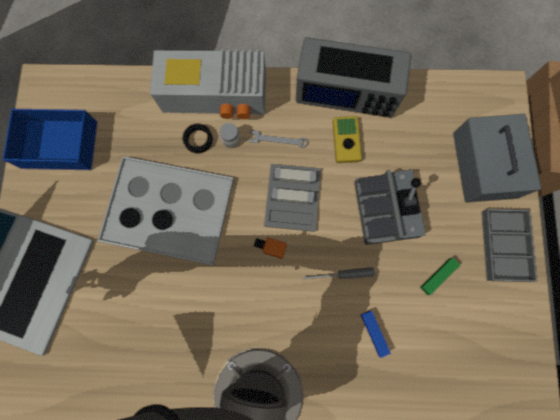

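View pics/a_scene.png

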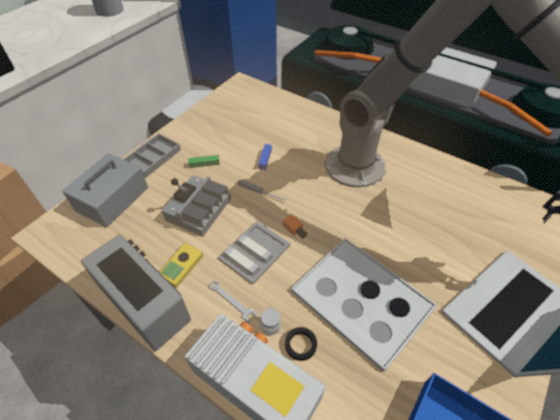

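The top view shows two white fuses at (296,175) and (292,195) in the tray's upper two pockets, and two black discs at (130,217) and (162,219). The three ports are at (138,187), (171,193) and (203,200). The fuse box is at (392,205), its lever ball at (416,183) leaning +y (on).

These could be mistaken for the real things:
- **Fuses:** the green bar (441,276) and the blue bar (376,333).
- **Discs:** the black tape (198,138).
- **Tray or box:** the empty grey tray (510,245) and the toolbox (497,158).

I choose the white pair in the tray. Next I'll measure from close up.

```bash
cat > h.py <<'E'
from plant import arm
import cv2,numpy as np
from scipy.spatial.transform import Rotation as R
np.set_printoptions(precision=4,suppress=True)
def q(yaw): return [np.cos(yaw/2),np.sin(yaw/2),0,0]
def ray(cam,rc,pose=None):
    k=arm.get_calibration(cam); d=np.array([(rc[1]-k["cx"])/k["fx"],(rc[0]-k["cy"])/k["fy"],1])
    if cam=="wrist":
        T=np.eye(4);T[:3,:3]=R.from_quat(pose[1]).as_matrix();T[:3,3]=pose[0];T=T@k["mount"]
    else: T=np.linalg.inv(k["world_to_cam"])
    return T[:3,3],T[:3,:3]@d
def atz(cam,rc,z,pose=None):
    o,d=ray(cam,rc,pose); return o+d*(z-o[2])/d[2]
def tri(rays):
    A=0;b=0
    for o,d in rays:
        d=d/np.linalg.norm(d);P=np.eye(3)-np.outer(d,d);A=A+P;b=b+P@o
    x=np.linalg.solve(A,b)
    return x,max(np.linalg.norm(np.cross(x-o,d/np.linalg.norm(d))) for o,d in rays)
def proj(cam,X,pose=None):
    k=arm.get_calibration(cam)
    if cam=="wrist":
        T=np.eye(4);T[:3,:3]=R.from_quat(pose[1]).as_matrix();T[:3,3]=pose[0];M=np.linalg.inv(T@k["mount"])
    else: M=k["world_to_cam"]
    p=M[:3,:3]@X+M[:3,3]; return np.array([p[1]/p[2]*k["fy"]+k["cy"],p[0]/p[2]*k["fx"]+k["cx"]])
def snap(name=None):
    pose=(np.array(arm.current_position()),np.array(arm.current_tool_rot())); im=arm.read_camera("wrist")
    if name: cv2.imwrite(f"pics/{name}.png",im)
    return im,pose
def tips(qs,cam="wrist"):
    return {n:[(np.round(d["at"],1),round(d["conf"],2)) for d in arm.tip_of(n,cam)] for n in qs}
E
python3 - <<'E'
from h import *
for n,rc,z in [("ball",(183,416),.15),("p0",(187,138),.014),("p1",(193,171),.014),("p2",(200,203),.014),("d",(217,130),.026),("d2",(219,162),.026),("f",(175,296),.034),("f2",(195,292),.034),("tray",(199,293),.01)]+[("sl",(x,y),.0575) for x,y in[(186,360),(208,362),(231,370)]]: print(n,atz("top",rc,z))
# sleeves triangulate top/scene
for a,b in [((186,360),(193,225)),((186,360),(220,205)),((208,362),(210,217))]: print(tri([ray("top",a),ray("scene",b)]))
for p in [(.5,-.27),(.48,.23),(.5,-.08)]:
  for y in (0,90,180,-90): print(p,y,arm.ik([*p,.25],q(np.radians(y))))
E
```

```text
ball [ 0.5562 -0.3962  0.15  ]
p0 [0.566  0.3758 0.014 ]
p1 [0.5499 0.276  0.014 ]
p2 [0.5308 0.1799 0.014 ]
d [0.4729 0.3857 0.026 ]
d2 [0.4692 0.2923 0.026 ]
f [ 0.6067 -0.0907  0.034 ]
f2 [ 0.5467 -0.0803  0.034 ]
tray [ 0.5407 -0.0838  0.01  ]
sl [ 0.5711 -0.2707  0.0575]
sl [ 0.5078 -0.2753  0.0575]
sl [ 0.4435 -0.2962  0.0575]
(array([ 0.5258, -0.2281,  0.1804]), np.float64(0.020835622785645568))
(array([ 0.5715, -0.2701,  0.053 ]), np.float64(0.0015624240321588077))
(array([ 0.5095, -0.2752,  0.0409]), np.float64(0.0037287319459825097))
(0.5, -0.27) 0 [-0.4061  0.4541  1.0724  1.8416 -0.444   1.1125 -0.7432]
(0.5, -0.27) 90 [-0.4854  0.561   1.2495  1.8448 -0.5805  1.1693  0.9618]
(0.5, -0.27) 180 [-0.505   0.609   1.3116  1.8455 -0.6355  1.1986  2.5859]
(0.5, -0.27) -90 [-0.4974  0.5884  1.2858  1.8452 -0.6123  1.1858 -2.1489]
(0.48, 0.23) 0 [-1.1775  0.2655  0.7432  1.9116 -0.2071  1.0418 -1.9172]
(0.48, 0.23) 90 [-1.0022  0.2369  0.5215  1.9022 -0.1362  1.0371 -0.4232]
(0.48, 0.23) 180 [-0.7932  0.2233  0.2698  1.8897 -0.0686  1.0374  1.0759]
(0.48, 0.23) -90 [-0.5441  0.2251 -0.0235  1.8736  0.0061  1.0429  2.5716]
(0.5, -0.08) 0 [-0.856   0.2928  1.0907  1.9775 -0.3003  1.0458 -1.2001]
(0.5, -0.08) 90 [-0.7697  0.2507  0.9633  1.9744 -0.2392  1.0348  0.3025]
(0.5, -0.08) 180 [-0.6761  0.2226  0.8381  1.9705 -0.1927  1.0291  1.8206]
(0.5, -0.08) -90 [-0.967   0.415   1.3063  1.9809 -0.4541  1.0911 -2.6039]
```

Run:
```python
from h import *
j=np.array([-1.441,.477,.022,1.555,-.011,1.109,-.083])
def go(p,y): arm.reach(p,q(np.radians(y)))
go([.45,.24,.26],180); print(arm.current_joint_positions())
for n,p in (("pl1",[.45,.24,.26]),("pl2",[.47,.33,.26])):
    if n=="pl2": go(p,180)
    im,pose=snap(n); print(n,pose[0]); t=tips(["plate","port0","disc0"])
    for k in t: print(k,[(r,c,atz("wrist",r,{"plate":0.014,"port0":.014,"disc0":.026}[k],pose)) for r,c in t[k]])
j[0]=.05; arm.movej(j)
for n,p in (("tr1",[.5,-.08,.26]),("fb1",[.5,-.17,.26]),("fb2",[.5,-.25,.26])):
    go(p,90); im,pose=snap(n); print(n,pose[0]); t=tips(["tray","fuse0","fusebox","sleeve0","isolator_tip"])
    for k in t: print(k,[(r,c,atz("wrist",r,{"tray":0.004,"fuse0":.034,"fusebox":0,"sleeve0":.0575,"isolator_tip":.152}[k],pose)) for r,c in t[k]])
print(arm.current_joint_positions(),arm.current_t())
a=cv2.hconcat([cv2.imread(f"pics/{n}.png") for n in("pl1","tr1")]);cv2.imwrite("pics/c1.png",cv2.resize(a,(800,300)))
```

```text
[-0.8343  0.1736  0.2506  1.9238 -0.0497  1.0499  1.0099]
pl1 [0.4497 0.2412 0.26  ]
plate [(array([211.2, 312.8]), 0.85, array([0.4972, 0.2843, 0.014 ]))]
port0 [(array([256.2, 306.2]), 0.83, array([0.5527, 0.2785, 0.014 ])), (array([269.5, 391.3]), 0.75, array([0.5698, 0.3799, 0.014 ])), (array([240. , 221.8]), 0.57, array([0.5324, 0.1805, 0.014 ]))]
disc0 [(array([187.7, 321.8]), 0.7, array([0.4669, 0.2917, 0.026 ])), (array([191. , 406.9]), 0.56, array([0.4704, 0.3829, 0.026 ]))]
pl2 [0.4696 0.3315 0.2594]
plate [(array([195.8, 233.5]), 0.96, array([0.4991, 0.286 , 0.014 ]))]
port0 [(array([224. , 141.1]), 0.96, array([0.5327, 0.1799, 0.014 ])), (array([255.3, 315.8]), 0.95, array([0.571 , 0.3797, 0.014 ])), (array([243.3, 228.7]), 0.65, array([0.5561, 0.2785, 0.014 ]))]
disc0 [(array([172.5, 328.5]), 0.9, array([0.4701, 0.3881, 0.026 ])), (array([169.3, 239.7]), 0.66, array([0.4669, 0.2948, 0.026 ]))]
tr1 [ 0.5006 -0.0792  0.2607]
tray [(array([169.3, 315.2]), 0.62, array([ 0.5459, -0.0797,  0.004 ])), (array([290.5, 452.6]), 0.16, array([ 0.7224, -0.2324,  0.004 ]))]
fuse0 [(ar
[... 1223 characters left out ...]
75])), (array([270.7, 340.7]), 0.76, array([ 0.5688, -0.2692,  0.0575]))]
isolator_tip []
fb2 [ 0.4998 -0.2511  0.2599]
tray []
fuse0 [(array([354.9, 144.7]), 0.66, array([ 0.3399, -0.4751,  0.034 ])), (array([134.3, 113.6]), 0.48, array([ 0.339 , -0.2097,  0.034 ]))]
fusebox [(array([187.4, 280.9]), 0.68, array([ 0.5064, -0.2732,  0.    ]))]
sleeve0 [(array([193.8, 342.2]), 0.78, array([ 0.5658, -0.2651,  0.0575])), (array([201.1, 283.6]), 0.64, array([ 0.5082, -0.2725,  0.0575]))]
isolator_tip [(array([373.7, 342.5]), 0.67, array([ 0.5568, -0.3972,  0.152 ])), (array([196.2, 341.7]), 0.43, array([ 0.5476, -0.241 ,  0.152 ]))]
[ 0.2771  0.258   0.0882  1.8092 -0.0259  1.0755  0.3767] 8.2917
```

View pics/c1.png

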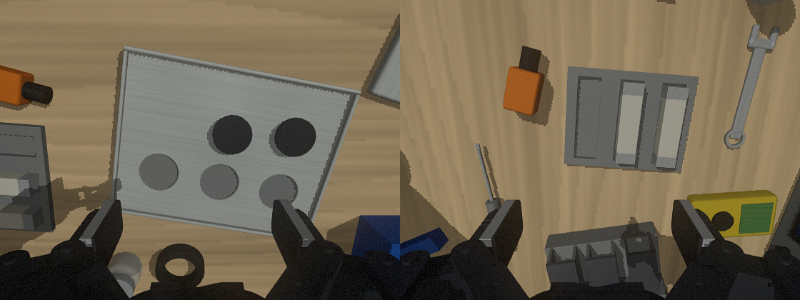

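View pics/fb1.png

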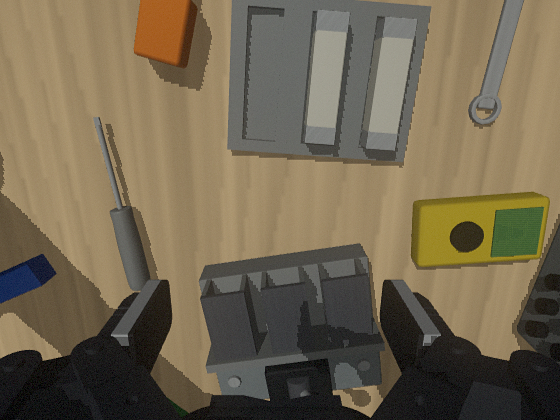

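Wrist views: discs near (232,134) and (295,137) on the half-scale plate, the three ports below them, and the third pocket empty. In fb1 the white fuses are at (325,80) and (388,85), and the sleeve mouths sit around row 265. The measured points agree between views to about 3 mm. Now I'll do the lever.

```bash
cat >> h.py <<'E'
# fuse box frame
FBO=np.array([.508,-.273]); FBY=np.radians(6.0)
uy=np.array([np.cos(FBY),np.sin(FBY)]); ux=np.array([np.sin(FBY),-np.cos(FBY)])
def fb(x,y,z): return [*(FBO+x*ux+y*uy),z]
QF=q(np.radians(96))
E
python3 - <<'E'
from h import *
arm.close_gripper(30)
arm.reach(fb(.123,.085,.26),QF)
arm.line_to(fb(.123,.085,.135),.15)
print("f",arm.line_to(fb(.123,-.035,.135),.06,f_stop=8),arm.current_position(),(arm.current_position()[:2]-FBO)@uy,arm.current_force())
arm.line_to(fb(.123,.01,.135),.15); arm.line_to(fb(.123,.01,.27),.2)
arm.reach(fb(-.05,0,.3),QF)
im,pose=snap("lev"); print(tips(["isolator_tip","isolator"]))
for n in("top",): 
    im=arm.read_camera(n); cv2.imwrite("pics/lev_top.png",cv2.resize(im[130:290,240:460],(660,480)));t=tips(["isolator_tip"],n); print(t,[atz(n,r,.152) for r,_ in t["isolator_tip"]])
print(proj("top",np.array(fb(.123,-.038,.152))),arm.current_t())
E
```

```text
f True [ 0.513  -0.396   0.1349] -0.007925431328193884 [ 3.346  -0.3105 -0.0864]Traceback (most recent call last):
  File "<stdin>", line 8, in <module>
  File "h.py", line 31, in tips
    return {n:[(np.round(d["at"],1),round(d["conf"],2)) for d in arm.tip_of(n,cam)] for n in qs}
                                                                 ~~~~~~~~~~^^^^^^^
ValueError: it knows: disc, fuse, fusebox, isolator_tip, jar, meter, plate, plug, port, screwdriver, sleeve, tape, tray, wrench
```

Run:
```python
from h import *
im=arm.read_camera("top"); cv2.imwrite("pics/lev_top.png",cv2.resize(im[130:290,240:460],(660,480)));t=tips(["isolator_tip"],"top"); print(t,[atz("top",r,.152) for r,_ in t["isolator_tip"]])
print(proj("top",np.array(fb(.123,-.038,.152))),arm.current_t())
```

```text
{'isolator_tip': []} []
[210.7146 418.7142] 14.2167
```

View pics/lev_top.png

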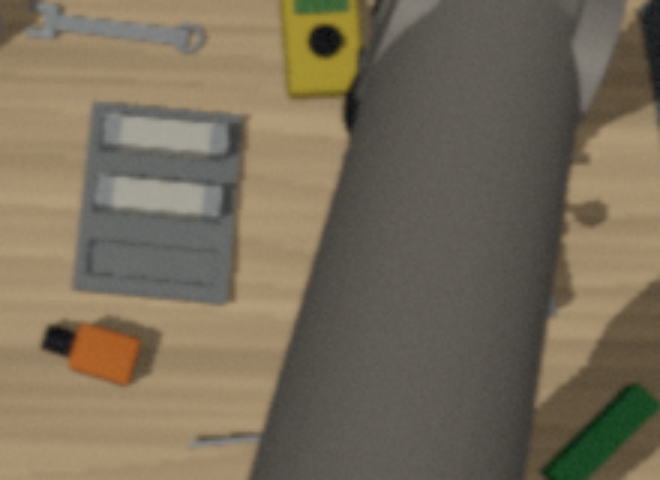

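The arm hides the lever here, so I'll move to the tray, check the lever from there and refine the fuse poses.

Run:
```python
from h import *
arm.ungrasp()
for p in ([.5,-.03,.22],[.56,-.03,.22]):
    arm.reach(p,q(np.radians(88))); im,pose=snap("t%d"%(p[0]*100))
    for d in arm.regions_of("fuse0","wrist"):
        c,s,a=cv2.minAreaRect(np.argwhere(d["mask"])[:,::-1].astype(np.float32)); b=cv2.boxPoints((c,s,a))
        P=np.array([atz("wrist",(v,u),.034,pose) for u,v in b]); e=max(P[1]-P[0],P[2]-P[1],key=np.linalg.norm)
        e2=min(P[1]-P[0],P[2]-P[1],key=np.linalg.norm)
        print(round(d["conf"],2),P.mean(0),np.linalg.norm(e),np.linalg.norm(e2),np.degrees(np.arctan2(e[1],e[0])),im[d["mask"]].mean(0))
    t=tips(["tray"])["tray"]; print("tray",[(atz("wrist",r,.004,pose),c) for r,c in t])
im=arm.read_camera("top"); t=tips(["isolator_tip"],"top"); print(t,[atz("top",r,.152) for r,_ in t["isolator_tip"]])
a=cv2.hconcat([cv2.resize(im[130:290,340:460],(360,480)),cv2.resize(cv2.imread("pics/t56.png"),(440,480))]);cv2.imwrite("pics/c2.png",a); print(arm.current_t(),arm.current_joint_positions())
```

```text
0.7 [ 0.5477 -0.0774  0.034 ] 0.1253851626195669 0.03278519151175583 85.34848860761936 [119.5463 128.8371 129.7101]
0.61 [ 0.6074 -0.083   0.034 ] 0.12481170622999303 0.03768744492974366 85.7249767745331 [115.5196 125.1554 126.2672]
tray [(array([ 0.5442, -0.075 ,  0.004 ]), 0.97)]
0.7 [ 0.5494 -0.0775  0.034 ] 0.12665854129029583 0.029935120733415324 85.01667906214165 [124.8889 134.2268 135.0713]
0.55 [ 0.609  -0.0823  0.034 ] 0.12564313897207768 0.03311886829142795 85.56430731808345 [120.2752 129.865  130.9939]
tray []
{'isolator_tip': [(array([208.3, 419.6]), 0.46)]} [array([ 0.4894, -0.4018,  0.152 ])]
16.6 [-0.039   0.3012 -0.0222  1.845   0.008   0.9957 -0.1   ]
```

View pics/c2.png

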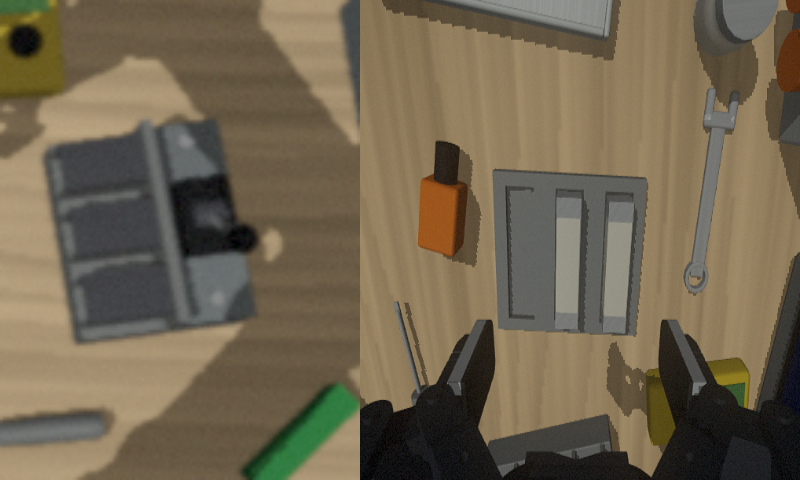

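The lever is fully off: the ball is at top pixel (420,209) against a predicted (419,211). The fuses lie along yaw 85.4°. Before grasping I'll overlay the modelled box and tray frames on the pictures as a check.

Run:
```python
from h import *
def draw(im,pts,pose,col):
    p=np.array([proj("wrist",np.array(x),pose)[::-1] for x in pts]); cv2.polylines(im,[np.round(p*16).astype(int)],True,col,1,cv2.LINE_AA,4)
im=cv2.imread("pics/fb1.png"); pose=(np.array([.4999,-.1713,.2597]),np.array(q(np.radians(90))))
for s in(-.062,0,.062): draw(im,[fb(0,s+a,z) for a,z in((-.0175,.04),(.0175,.04),(.0175,.075),(-.0175,.075))],pose,(0,0,255))
draw(im,[fb(x,y,.08) for x,y in((0,-.0845),(0,.0845),(.083,.0845),(.083,-.0845))],pose,(0,255,0))
draw(im,[fb(0,-.095,0),fb(0,.095,0)],pose,(255,0,0))
c=np.array([.5475,-.0785]);a=np.radians(85.4);e=np.array([np.cos(a),np.sin(a)]);n=np.array([e[1],-e[0]])
for k in(-1,0,1):
  if k>=0: draw(im,[[*(c+k*.062*n+x*e+y*n),.034] for x,y in((-.06,-.015),(.06,-.015),(.06,.015),(-.06,.015))],pose,(0,0,255))
  draw(im,[[*(c+k*.062*n+x*e+y*n),.012] for x,y in((-.063,-.0175),(.063,-.0175),(.063,.0175),(-.063,.0175))],pose,(255,255,0))
cv2.imwrite("pics/ov.png",cv2.resize(im[0:400,180:460],(560,800))[:,:][0:800] if 0 else cv2.resize(im[0:400,180:460],(420,600)))
```

```text
(no output)
```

View pics/ov.png

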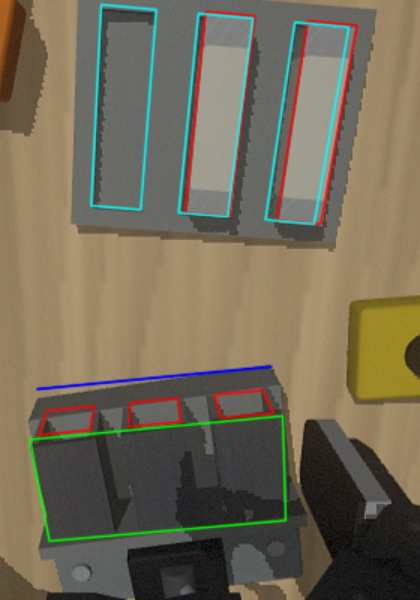

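The overlay fits both the box (mouths and roof) and the tray fuses to about 2 mm. A fully open finger would overlap the neighbouring fuse, so I'll take the middle fuse with a shallow top grip, shift it to the empty pocket, and regrip it deep.

```bash
cat >> h.py <<'E'
TY=np.radians(85.4); te=np.array([np.cos(TY),np.sin(TY)]); tn=np.array([te[1],-te[0]]); QT=q(TY)
TC=np.array([.5475,-.0785])
def tr(x,y,z): return [*(TC+x*te+y*tn),z]
E
python3 - <<'E'
from h import *
arm.reach(tr(0,-.0025,.12),QT)
print(arm.line_to(tr(0,-.0025,.0275),.08,f_stop=6),arm.current_position())
arm.close_gripper(60); print("op",arm.current_opening(),arm.current_gripper_force(),arm.current_force())
arm.line_to(tr(0,-.0025,.05),.06); print("op",arm.current_opening())
im,pose=snap("lift")
print(arm.current_t()); cv2.imwrite("pics/lift2.png",im)
E
```

```text
False [ 0.5454 -0.0784  0.028 ]
op 0.027966677481976298 59.00810122489929 [ 0.5459 -0.502   5.146 ]
op 0.02768741572324752
19.5667
```

View pics/lift.png

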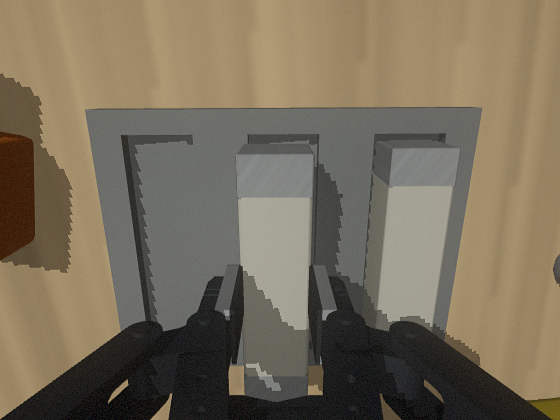

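Lifted cleanly: the fuse is between the pads at cols 240–316, and the pocket far-end edges are at cols 122–192, 248–318 and 375–446 (row 135). I'll locate the empty pocket from these, set the fuse down and regrip.

Run:
```python
from h import *
pose=(np.array(arm.current_position()),np.array(arm.current_tool_rot()))
ls=[]
for c in(122,192,248,318,375,446):
    P=atz("wrist",(135,c),.012,pose); ls.append((P[:2]-TC)@tn)
    print(c,P,(P[:2]-TC)@te,ls[-1])
print((np.array(ls[::2])+ls[1::2])/2,(pose[0][:2]-TC)@tn)
```

```text
122 [ 0.4748 -0.0115  0.012 ] 0.060926037691236806 -0.0778577099066498
192 [ 0.5089 -0.0143  0.012 ] 0.06093868947138239 -0.04365514686165858
248 [ 0.5361 -0.0164  0.012 ] 0.06094880974766537 -0.016296199455180693
318 [ 0.5702 -0.0192  0.012 ] 0.06096145865848032 0.017898606700235915
375 [ 0.598  -0.0214  0.012 ] 0.06097175730865687 0.04573976643338158
446 [ 0.6325 -0.0242  0.012 ] 0.060984583974238074 0.0804151111793504
[-0.0608  0.0008  0.0631] -0.003144993293942031
```

Run:
```python
from h import *
arm.line_to(tr(0,-.0608,.052),.1)
print(arm.line_to(tr(0,-.0608,.0277),.05,f_stop=4),arm.current_position(),arm.current_opening(),(np.array(arm.current_position())[:2]-TC)@tn)
arm.ungrasp(); arm.line_to(tr(0,-.0608,.08),.15)
X=.041
arm.line_to(tr(X,-.0608,.08),.15)
print(arm.line_to(tr(X,-.0608,.016),.08,f_stop=6),arm.current_position())
arm.close_gripper(70); print("op",arm.current_opening())
arm.line_to(tr(X,-.0608,.09),.1); print("op",arm.current_opening(),arm.current_force(),arm.current_t())
im,pose=snap("grip")
```

```text
True [ 0.4867 -0.0736  0.028 ] 0.027723055286627468 -0.06098107390560687
False [ 0.4905 -0.0328  0.0163]
op 0.028645227057363703
op 0.028664624888839564 [ 0.1096  0.5062 -2.0329] 24.7083
```

View pics/grip.png

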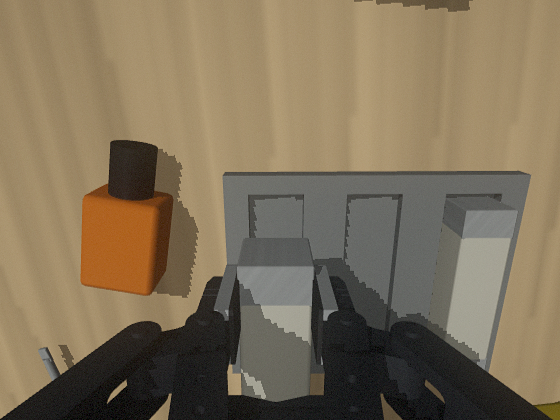

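Run:
```python
from h import *
pose=(np.array(arm.current_position()),np.array(arm.current_tool_rot()))
Rm=R.from_quat(pose[1]).as_matrix()
for X in(.015,.019,.023):
  for z in (-.018,.012): print(X,z,proj("wrist",pose[0]+Rm@[X,.0,z],pose))
```

```text
0.015 -0.018 [273.362  274.7274]
0.015 0.012 [242.5877 274.8091]
0.019 -0.018 [263.8748 274.724 ]
0.019 0.012 [234.4984 274.8069]
0.023 -0.018 [254.2151 274.7206]
0.023 0.012 [226.2875 274.8047]
```

Run:
```python
from h import *
s=-.062
arm.reach(fb(-.14,s,.11),QF); arm.line_to(fb(-.13,s,.0546),.12)
def bx(): p=np.array(arm.current_position()); return (p[:2]-FBO)@ux,(p[:2]-FBO)@uy,p[2]
print(bx(),arm.current_opening(),arm.current_force())
print(arm.line_to(fb(-.085,s,.0546),.04,f_stop=6),bx(),arm.current_force(),arm.current_opening())
im,pose=snap("ins")
```

```text
(np.float64(-0.13064747948857527), np.float64(-0.06147580779695705), np.float64(0.05459126118751095)) 0.02865893415943165 [ 0.7315  1.2006 -0.8987]
False (np.float64(-0.08534355798411668), np.float64(-0.06199504629250753), np.float64(0.0545887010873252)) [-0.3409  0.3239 -2.2205] 0.0283142877099541
```

View pics/ins.png

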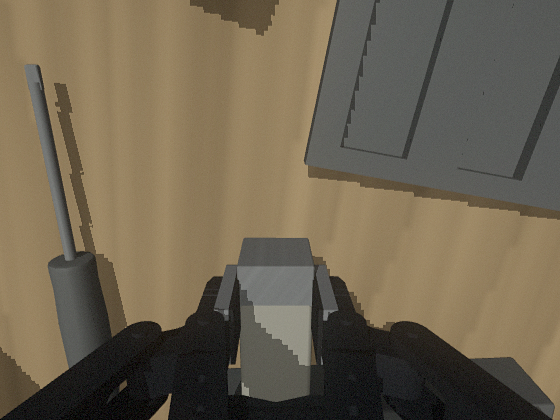

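The fuse front is already 19 mm inside the sleeve with no contact. Pushing it home.

```bash
cat >> h.py <<'E'
def bx(): p=np.array(arm.current_position()); return np.array([(p[:2]-FBO)@ux,(p[:2]-FBO)@uy,p[2]])
def home(s,z=.0546):
    r=arm.line_to(fb(-.018,s,z),.04,f_stop=12); print(r,bx(),arm.current_force(),arm.current_opening())
    arm.ungrasp(); arm.line_to([*arm.current_position()[:2],.2],.15)
E
python3 - <<'E'
from h import *
home(-.062); print(arm.current_t())
arm.reach(fb(-.06,-.03,.26),QF); im,pose=snap("home1"); print(tips(["fuse0","sleeve0"]))
for x in(-.042,-.045,-.05,-.06): print(proj("wrist",np.array(fb(x,-.062,.0705)),pose))
E
```

```text
False [-0.0199 -0.0622  0.0543] [-1.0776  5.0621  0.7936] 0.028387184385541466
30.8
{'fuse0': [(array([369.2, 145.4]), 0.92), (array([224.3,   0.1]), 0.8), (array([ 57.8, 427.6]), 0.77)], 'sleeve0': [(array([241. , 242.3]), 0.88), (array([239.9, 303.2]), 0.8), (array([239.1, 361.7]), 0.7)]}
[202.1209 240.7106]
[199.0932 240.624 ]
[194.0107 240.4787]
[183.7069 240.1841]
```

```bash
cat >> h.py <<'E'
def push(s):
    arm.close_gripper(30); arm.reach(fb(-.11,s,.14),QF); arm.line_to(fb(-.11,s,.046),.12)
    r=arm.line_to(fb(-.03,s,.046),.03,f_stop=15); print("push",r,bx(),arm.current_force())
    arm.line_to(fb(-.11,s,.046),.15); arm.line_to(fb(-.11,s,.2),.2); arm.ungrasp()
E
python3 - <<'E'
from h import *
push(-.062); print(arm.current_t())
arm.reach(fb(-.06,-.03,.26),QF); im,pose=snap("home1"); cv2.imwrite("pics/home1c.png",im[150:420,100:460])
for x in(-.042,-.045,-.05,-.06): print(proj("wrist",np.array(fb(x,-.062,.0705)),pose))
E
```

```text
push True [-0.0478 -0.0624  0.0456] [ 1.0193 -0.161   0.0634]
37.8333
[200.7854 240.7167]
[197.7556 240.6209]
[192.6697 240.46  ]
[182.3589 240.1338]
```

View pics/home1c.png

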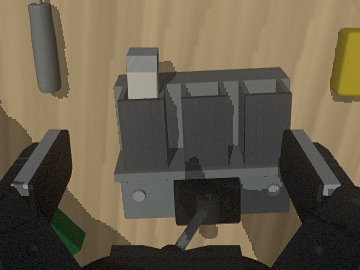

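Run:
```python
from h import *
im=cv2.imread("pics/home1.png").mean(2)[:,238:248].mean(1); print(np.round(im[185:262]).astype(int))
pose=(np.array(arm.current_position()),np.array(arm.current_tool_rot()))
for r in range(194,252,3): print(r,[round(float((atz("wrist",(r,242),z,pose)[:2]-FBO)@ux),4) for z in(.04,.07,.08)])
```

```text
[140 140 140 140 140 140 139 141 140 140 141 138 113  91  92  92  94  93
  93  93 103 135 132 133 132 132 131 132 131 131 132 131 131 131 131 130
 133 148 159 159 158 158 158 158 158 157 158 158 157 158 158 158 157 157
 158 158 157 157 158 157 157 158 157 118  47  58  72  71  70  69  71  71
  70  68  69  69  69]
194 [-0.0418, -0.05, -0.0528]
197 [-0.0386, -0.0471, -0.0499]
200 [-0.0354, -0.0441, -0.047]
203 [-0.0321, -0.0411, -0.0442]
206 [-0.0289, -0.0382, -0.0412]
209 [-0.0256, -0.0351, -0.0383]
212 [-0.0223, -0.0321, -0.0354]
215 [-0.019, -0.0291, -0.0324]
218 [-0.0156, -0.026, -0.0295]
221 [-0.0123, -0.0229, -0.0265]
224 [-0.0089, -0.0199, -0.0235]
227 [-0.0055, -0.0167, -0.0205]
230 [-0.0021, -0.0136, -0.0175]
233 [0.0013, -0.0105, -0.0144]
236 [0.0047, -0.0073, -0.0113]
239 [0.0082, -0.0041, -0.0083]
242 [0.0117, -0.0009, -0.0052]
245 [0.0152, 0.0023, -0.002]
248 [0.0187, 0.0055, 0.0011]
251 [0.0223, 0.0087, 0.0042]
```

The fuse is against its hard stop and stands about 40 mm proud of the mouth in the image, so it is home. The box frame needs a shift of about +2.5 mm in x. Second fuse to sleeve 2.

```bash
echo 'FBO=FBO+.0025*ux' >> h.py
python3 - <<'E'
from h import *
X=.039;Y=.0615
arm.reach(tr(X,Y,.10),QT)
print(arm.line_to(tr(X,Y,.016),.1,f_stop=6),arm.current_position())
arm.close_gripper(80); print("op",arm.current_opening())
arm.line_to(tr(X,Y,.1),.1); print("op",arm.current_opening())
s=.062
arm.reach(fb(-.14,s,.11),QF); arm.line_to(fb(-.13,s,.0546),.12); print(bx(),arm.current_opening())
r=arm.line_to(fb(-.085,s,.0546),.04,f_stop=6); print(r,bx(),arm.current_force(),arm.current_opening())
if not r: home(s); push(s)
print(arm.current_t())
arm.reach(fb(-.06,0,.26),QF); im,pose=snap("home2"); 
for c in (0,62): pass
for s in(-.062,.062):
    for r in (tips(["fuse0"])["fuse0"]): pass
    rr=[proj("wrist",np.array(fb(x,s,z)),pose) for x,z in((-.042,.07),(0,.08))]; c=int(rr[0][1]); print(rr,np.round(im.mean(2)[190:265,c-3:c+4].mean(1)).astype(int))
E
```

```text
False [ 0.6125 -0.0446  0.0166]
op 0.027862269836394754
op 0.028459126881851458
[-0.1307  0.0625  0.0546] 0.0283858513790534
True [-0.1055  0.0613  0.054 ] [ 0.9074  0.9288 -1.8177] 0.028211247437602085
43.7167
[array([202.5331, 210.3676]), array([247.4493, 210.9657])] [129 129 129 130 129 129 125  86  89  89  92  90  89  89  94 131 130 130
 130 130 130 129 131 131 131 130 130 130 130 129 129 135 158 156 156 156
 156 156 156 156 156 157 155 155 156 156 155 156 155 156 156 155 155 155
 155 155 156 153 102  47  62  70  69  70  68  68  68  69  67  68  68  69
  67  67  68]
[array([202.6847, 340.8592]), array([247.6133, 340.1581])] [134 134 134 135 134 134 135 133 133 134 134 134 133 133 133 133 133 133
 133 132 132 134 132 132 132 133 132 119  69  72  73  73  72  73  74  74
  71  73  74  88 101  99  99 100  99 100  99 100  98 101 100 100  84  48
  54  68  67  67  65  66  68  67  65  65  65  66  67  65  65  66  64  64
  66  65  65]
```

It touched the mouth edge and stopped. I'll check whether the fuse is still held.

Run:
```python
from h import *
print(arm.current_opening(),arm.current_gripper_force(),arm.current_position())
a=cv2.imread("pics/home2.png"); cv2.imwrite("pics/home2c.png",a[150:420,100:460])
```

```text
0.027974396884972844 81.24692916870117 [ 0.5016 -0.2149  0.2579]
```

View pics/home2c.png

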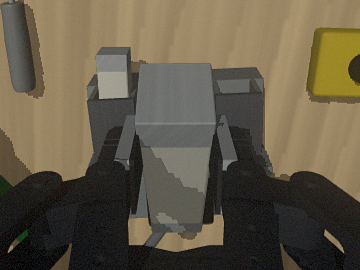

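Run:
```python
from h import *
from scipy.optimize import least_squares
pose=(np.array(arm.current_position()),np.array(arm.current_tool_rot())); Rm=R.from_quat(pose[1]).as_matrix()
def pts(v):
    th,dx=v; c,s=np.cos(th),np.sin(th); out=[]
    for z in(-.018,.012):
        x=.017+dx; zz=z+.009; out.append(proj("wrist",pose[0]+Rm@[c*x-s*zz,0,-s*x+0*x+c*zz-.009+0],pose)[0] if 0 else proj("wrist",pose[0]+Rm@[c*x+s*zz,0,-s*x+c*zz-.009],pose)[0])
    return np.array(out)
r=least_squares(lambda v:pts(v)-[275,213],[0.1,0]); print(np.degrees(r.x[0]),r.x[1],r.fun,pts([0,0]))
```

```text
27.400308022645135 0.010734051266175297 [-0.  0.] [268.4727 238.4097]
```

The grip slackened at the mouth and the fuse pitched about 27° nose-down, sliding 11 mm. I'll tilt the tool to level the fuse, set it in the empty middle pocket and regrip.

Run:
```python
from h import *
th=np.radians(27.4)
Rt=R.from_quat(QT)*R.from_euler("y",-th); Rm=Rt.as_matrix()
nose=Rm@[-np.cos(th),0,np.sin(th)]; print(nose)
def tcp(c): return np.array(c)-.0323*nose-np.array([0,0,-.006])-Rm@[0,0,-.009]
qt=Rt.as_quat()
arm.line_to(fb(-.13,.0,.2579),.2)
arm.reach(tcp(tr(-.002,.0008,.14)),qt)
print(arm.line_to(tcp(tr(-.002,.0008,.05)),.1,f_stop=5))
r=arm.line_to(tcp(tr(-.002,.0008,.023)),.04,f_stop=4); print(r,arm.current_position()-tcp(tr(-.002,.0008,.023)),arm.current_force(),arm.current_opening())
im,pose=snap("set"); cv2.imwrite("pics/setv.png",im[100:420])
```

```text
[-0.0802 -0.9968 -0.    ]
False
True [-0.0002  0.0006  0.0015] [0.306  0.8985 4.4252] 0.02826651031726996
```

View pics/setv.png

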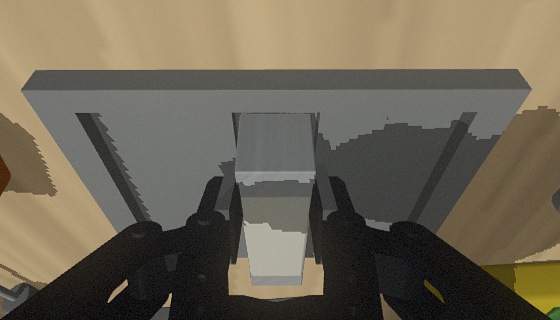

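The fuse sits flat in the middle pocket, its end face at rows 213–275 of the full picture. Release, regrip and insert, with a check after lifting.

Run:
```python
from h import *
arm.ungrasp()
p=np.array(arm.current_position()); Rm=R.from_quat(arm.current_tool_rot()).as_matrix()
arm.line_to(p-.07*Rm[:,2],.15)
X=.0395;Y=.0008
arm.reach(tr(X,Y,.10),QT)
print(arm.line_to(tr(X,Y,.016),.1,f_stop=6),arm.current_position())
arm.close_gripper(100); print("op",arm.current_opening())
arm.line_to(tr(X,Y,.1),.1); print("op",arm.current_opening())
im,pose=snap("grip2"); g=im.mean(2)[215:320,262:290].mean(1); print(np.round(g).astype(int)); print(arm.current_t())
```

```text
False [ 0.552  -0.039   0.0165]
op 0.027579864413072735
op 0.02787929060648521
[102 103 102 102 102 103 102 101 102 102 102 102 102 102 102 102 102 102
 103 102 103 102 102 103 102 100  86  82  83  83  83  83  83  84  84  84
  84  84  83  84  83  84  84  84  85  84  84  85  84  84  83  85  84  82
  92 115 125 127 127 127 127 128 127 127 127 127 127 127 126 126 127 126
 126 126 126 126 126 126 127 126 126 127 126 126 126 126 126 126 126 126
 126 122 122 126 147 148 148 145 145 146 143 143 143 141 142]
52.325
```

Run:
```python
from h import *
s=.062
arm.reach(fb(-.14,s,.11),QF); arm.line_to(fb(-.13,s,.0548),.12); print(bx(),arm.current_opening())
im,pose=snap("pre2"); print(np.round(im.mean(2)[225:300:1,262:290].mean(1)).astype(int))
r=arm.line_to(fb(-.085,s,.0548),.03,f_stop=6); print(r,bx(),arm.current_force(),arm.current_opening())
im,pose=snap("ins2"); print(np.round(im.mean(2)[225:300:1,262:290].mean(1)).astype(int))
if not r: home(s,.0548); push(s)
print(arm.current_t())
```

```text
[-0.1308  0.0623  0.0549] 0.027959376985134735
[111 110 110 111 110 110 110 110 110 110 110 109 110 110 111 109  96  96
  97  97  97  97  97  97  97  98  98  98  97  98  98  98  98  99  98  98
  98  99  99  98  98  98  99  98 108 134 139 139 139 138 139 139 139 139
 139 139 139 138 139 139 138 139 138 138 138 138 138 138 138 139 138 138
 138 138 138]
False [-0.0853  0.062   0.0548] [ 0.6009  0.7833 -1.3636] 0.02746274425368287
[137 137 137 137 137 137 136 136 137 136 136 136 136 136 137 133  88  90
  92  92  92  92  92  91  92  92  92  92  92  92  93  92  92  92  92  91
  92  92  92  92  92  92  91  89 102 125 130 130 130 130 130 130 130 130
 130 129 130 129 130 129 129 129 129 128 128 129 129 128 128 129 129 128
 128 128 128]
True [-0.0304  0.0612  0.0539] [ 0.9316  1.3246 -1.1135] 0.027707043383461333
push True [-0.0564  0.0616  0.0456] [-0.7117  0.4123  0.1159]
64.2917
```

Run:
```python
from h import *
arm.reach(fb(-.06,0,.26),QF); im,pose=snap("home3"); g=im.mean(2)
for s in(-.062,.062):
    rr=[proj("wrist",np.array(fb(x,s,z)),pose) for x,z in((-.042,.04),(-.042,.07),(0,.08))]; c=int(rr[1][1]); 
    col=g[180:265,c-3:c+4].mean(1); ed=[180+i for i in range(1,84) if abs(col[i]-col[i-1])>12]; print(rr,ed)
    for r in ed: print(r,[round(float((atz("wrist",(r,c),z,pose)[:2]-FBO)@ux),4) for z in(.04,.07,.08)])
cv2.imwrite("pics/home3c.png",cv2.resize(im[170:300,170:400],(690,390)))
```

```text
[array([192.1946, 214.7859]), array([200.4022, 209.8648]), array([245.1334, 210.61  ])] [195, 203, 220, 246, 247, 248]
195 [-0.039, -0.0473, -0.0501]
203 [-0.0304, -0.0394, -0.0424]
220 [-0.0116, -0.0222, -0.0257]
246 [0.0183, 0.0053, 0.0009]
247 [0.0195, 0.0063, 0.002]
248 [0.0207, 0.0074, 0.003]
[array([191.9756, 334.8136]), array([200.1612, 339.7434]), array([244.8729, 339.171 ])] [189, 196, 197, 213, 240, 242]
189 [-0.0452, -0.053, -0.0556]
196 [-0.0377, -0.0461, -0.0489]
197 [-0.0366, -0.0451, -0.048]
213 [-0.0191, -0.0291, -0.0324]
240 [0.0116, -0.0009, -0.0051]
242 [0.014, 0.0012, -0.003]
```

View pics/home3c.png

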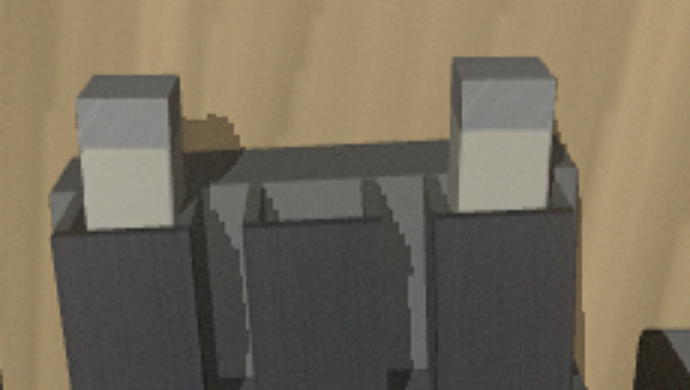

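Both fuses stand about 41.5 mm proud of their own sleeve mouth in this view (left end rows 195–203, mouth row 247; right rows 189–197, mouth row 241). Both are home. Next I'll measure the discs and ports by fitting silhouettes in two views.

```bash
cat >> h.py <<'E'
from scipy.optimize import fsolve
t_=np.linspace(0,2*np.pi,60,endpoint=False)
def sil(c,r,zs,pose):
    P=np.array([proj("wrist",np.array([c[0]+r*np.cos(a),c[1]+r*np.sin(a),z]),pose)[::-1] for z in zs for a in t_],np.float32)
    h=cv2.convexHull(P); m=cv2.moments(h); return np.array([m["m10"]/m["m00"],m["m01"]/m["m00"]]),m["m00"]
def fitc(mask,r,zs,pose):
    m=cv2.moments(mask.astype(np.uint8),True); u=np.array([m["m10"]/m["m00"],m["m01"]/m["m00"]])
    c=fsolve(lambda c:sil(c,r,zs,pose)[0]-u,atz("wrist",u[::-1],zs[-1],pose)[:2]); return c,m["m00"]/sil(c,r,zs,pose)[1]
def circles(pose,zd=.014):
    out={}
    for n,r,zs in(("disc0",.03,(zd,zd+.012)),("port0",.032,(.014,))):
        out[n]=[]
        for d in arm.regions_of(n,"wrist"):
            b=d["box"]
            if d["conf"]<.3 or b[0]<3 or b[1]<3 or b[2]>556 or b[3]>416: continue
            c,k=fitc(d["mask"],r,zs,pose); out[n].append((np.round(c,4).tolist(),round(k,2),round(d["conf"],2),np.round(b).astype(int).tolist()))
    return out
E
python3 - <<'E'
from h import *
Q=q(np.radians(79.2))
for p in([.5,.23,.24],[.47,.2,.24],[.53,.25,.24]):
    arm.reach(p,Q); im,pose=snap(); o=circles(pose); print(o)
print(arm.current_t(),arm.current_joint_positions())
E
```

```text
{'disc0': [([0.4697, 0.2953], 0.99, 0.86, [197, 84, 262, 146])], 'port0': []}Traceback (most recent call last):
  File "<stdin>", line 4, in <module>
  File "h.py", line 64, in circles
    c,k=fitc(d["mask"],r,zs,pose); out[n].append((np.round(c,4).tolist(),round(k,2),round(d["conf"],2),np.round(b).astype(int).tolist()))
        ~~~~^^^^^^^^^^^^^^^^^^^^^
  File "h.py", line 56, in fitc
    c=fsolve(lambda c:sil(c,r,zs,pose)[0]-u,atz("wrist",u[::-1],zs[-1],pose)[:2]); return c,m["m00"]/sil(c,r,zs,pose)[1]
    res = _root_hybr(_wrapped_func, x0, args, jac=fprime, **options)
    retval = _minpack._hybrd(func, x0, args, 1, xtol, maxfev,
                             ml, mu, epsfcn, factor, diag)
    return func(*fargs)
  File "h.py", line 56, in <lambda>
    c=fsolve(lambda c:sil(c,r,zs,pose)[0]-u,atz("wrist",u[::-1],zs[-1],pose)[:2]); return c,m["m00"]/sil(c,r,zs,pose)[1]
                      ~~~^^^^^^^^^^^^^
  File "h.py", line 52, in sil
    P=np.array([proj("wrist",np.array([c[0]+r*np.cos(a),c[1]+r*np.sin(a),z]),pose)[::-1] for z in zs for a in t_],np.float32)
                ~~~~^^^^^^^^^^^^^^^^^^^^^^^^^^^^^^^^^^^^^^^^^^^^^^^^^^^^^^^^^^^^^^
  File "h.py", line 21, in proj
    k=arm.get_calibration(cam)
ValueError: time passes only in moves, steps and waits
```

```bash
sed -i 's/^import cv2/import functools; K=functools.lru_cache(None)(arm.get_calibration)\nimport cv2/; s/k=arm.get_calibration(cam)/k=K(cam)/' h.py
python3 - <<'E'
from h import *
Q=q(np.radians(79.2))
for p in([.5,.21,.24],[.48,.27,.24],[.53,.24,.24]):
    arm.reach(p,Q); im,pose=snap(); o=circles(pose); print(o)
print(arm.current_t(),arm.current_joint_positions())
E
```

```text
{'disc0': [([0.4694, 0.2953], 0.98, 0.89, [192, 64, 257, 129])], 'port0': []}
{'disc0': [([0.4731, 0.3909], 0.96, 0.96, [212, 14, 276, 87]), ([0.4693, 0.2956], 0.99, 0.77, [230, 125, 291, 186])], 'port0': []}
{'disc0': [([0.4693, 0.2953], 0.97, 0.85, [168, 100, 232, 161])], 'port0': []}
68.4167 [ 0.0332  0.4074 -0.7324  1.7374  0.2996  1.1124 -0.9811]
```

Run:
```python
from h import *
Q=q(np.radians(79.2)); G={0:(.5325,.180),1:(.553,.2785),2:(.5705,.38)}; ACC={0:[],1:[],2:[]}
def ports(pose,im):
    g=cv2.GaussianBlur(im,(3,3),0).mean(2)
    for i,c in G.items():
        u,a=sil(c,.032,(.014,),pose); rad=int(np.sqrt(a/np.pi)*1.45); x,y=u.astype(int)
        if x-rad<0 or y-rad<0 or x+rad>559 or y+rad>419: continue
        w=g[y-rad:y+rad,x-rad:x+rad]; w8=w.astype(np.uint8)
        th,b=cv2.threshold(w8,0,255,cv2.THRESH_BINARY_INV+cv2.THRESH_OTSU)
        n,lab,st,cen=cv2.connectedComponentsWithStats(b); l=lab[rad,rad]
        if l==0: print(i,"centre bright",th); continue
        m=np.zeros(g.shape,bool); m[y-rad:y+rad,x-rad:x+rad]=lab==l
        cc,k=fitc(m,.032,(.014,),pose); print(i,cc,round(k,2),th); ACC[i].append((cc,k))
for p,Y in(([.5,.18,.25],79.2),([.53,.24,.25],79.2),([.5,.27,.25],79.2),([.46,.26,.25],170)):
    arm.reach(p,q(np.radians(Y))); im,pose=snap(); ports(pose,im); print(tips(["port0"]) if Y>100 else "", end=""); 
    if Y>100: print([atz("wrist",r,.014,pose)[:2] for r,_ in tips(["port0"])["port0"]])
    for r,_ in tips(["port0"])["port0"]: print("tip",atz("wrist",r,.014,pose)[:2],_)
print(arm.current_t())
```

```text
0 [0.5335 0.1809] 1.02 113.0
1 [0.5511 0.2794] 1.02 112.0
tip [0.535  0.1827] 0.97
tip [0.5484 0.2771] 0.93
0 [0.5335 0.1809] 1.02 114.0
1 [0.5509 0.2793] 1.03 113.0
tip [0.5706 0.3757] 0.8
tip [0.5363 0.185 ] 0.75
tip [0.5502 0.2754] 0.65
0 [0.5335 0.181 ] 1.02 111.0
1 [0.551  0.2794] 1.02 110.0
tip [0.5504 0.2772] 0.96
tip [0.533  0.1811] 0.77
tip [0.5678 0.376 ] 0.68
tip [0.5033 0.2885] 0.25
0 [0.5318 0.1806] 1.01 111.0
1 [0.5493 0.279 ] 1.02 110.0
2 [0.5668 0.3773] 1.01 110.0
{'port0': [(array([247.9, 308. ]), 0.7), (array([246.2, 216.5]), 0.65), (array([247.4, 394.9]), 0.64), (array([287. ,  10.6]), 0.3)]}[array([0.552, 0.281]), array([0.5317, 0.1795]), array([0.5686, 0.3779]), array([ 0.54  , -0.0701])]
tip [0.552 0.281] 0.7
tip [0.5317 0.1795] 0.65
tip [0.5686 0.3779] 0.64
tip [ 0.54   -0.0701] 0.3
71.25h.py:57: RuntimeWarning: The iteration is not making good progress, as measured by the 
 improvement from the last ten iterations.
  c=fsolve(lambda c:sil(c,r,zs,pose)[0]-u,atz("wrist",u[::-1],zs[-1],pose)[:2]); return c,m["m00"]/sil(c,r,zs,pose)[1]
```

The port spacing comes out at exactly 100.0 mm. The discs were measured from the same camera yaw, so the relative displacement is good. Sliding disc A to port 2.

```bash
cat >> h.py <<'E'
QP=q(np.radians(79.9)); BIAS=np.array([.00065,.00104])
PORT={0:np.array([.5335,.1809]),1:np.array([.551,.2794]),2:np.array([.5685,.3779])}
def look(c,dy=-.11,z=.22):
    arm.reach([c[0]-.02,c[1]+dy,z],QP); im,pose=snap(); o=circles(pose)["disc0"]; print("discs",o); return o
def slide(c,i,T=.011):
    c=np.array(c)-BIAS; d=PORT[i]-BIAS
    arm.ungrasp(); arm.reach([*c,.09],QP)
    if arm.line_to([*c,T],.08,f_stop=5): print("contact",arm.current_position()); return False
    arm.close_gripper(25); print("op",arm.current_opening(),arm.current_position(),arm.current_force())
    if not .055<arm.current_opening()<.064: return False
    print("stop",arm.line_to([*d,T],.07,f_stop=15),arm.current_position()-[*d,T],arm.current_opening(),arm.current_force())
    return True
def touch(i):
    d=PORT[i]-BIAS; arm.close_gripper(25); arm.line_to([*d,.05],.1); r=arm.line_to([*d,.012],.02,f_stop=3); print("touch",r,arm.current_position())
    z=arm.current_position()[2]; arm.line_to([*d,.12],.15); return z
E
python3 - <<'E'
from h import *
o=look((.4731,.3909))
c=min((x[0] for x in o),key=lambda c:np.hypot(c[0]-.4731,c[1]-.3909))
if slide(c,2):
    arm.ungrasp(); arm.pause(.3); p=arm.current_position(); arm.line_to([*p[:2],.1],.1); touch(2)
look((.5,.34)); print(arm.current_t())
E
```

```text
discs [([0.4694, 0.2953], 0.95, 0.69, [259, 133, 320, 194]), ([0.473, 0.3909], 0.98, 0.65, [240, 17, 310, 91])]
op 0.05860449773198754 [0.4726 0.3901 0.0117] [-0.418  -1.4315  5.1565]
stop False [-0.0003 -0.0004 -0.0004] 0.058724932349916374 [ 0.5094 -0.2795 -1.1086]
touch True [0.5678 0.3768 0.0212]
discs [([0.4694, 0.2954], 0.96, 0.74, [219, 81, 284, 148])]
82.9417
```

Touching the disc gives z = 21.2 mm, so it is seated (7 mm proud). Disc B to port 1.

Run:
```python
from h import *
o=look((.4694,.2954))
c=min((x[0] for x in o),key=lambda c:np.hypot(c[0]-.4694,c[1]-.2954))
if slide(c,1):
    arm.ungrasp(); arm.pause(.3); p=arm.current_position(); arm.line_to([*p[:2],.1],.1); touch(1)
look((.54,.30)); look((.56,.36)); print(arm.current_t())
```

```text
discs []Traceback (most recent call last):
  File "<stdin>", line 3, in <module>
ValueError: min() iterable argument is empty
```

Run:
```python
from h import *
o=look((.5,.32))
if o:
  c=min((x[0] for x in o),key=lambda c:np.hypot(c[0]-.4694,c[1]-.2954)); print(c)
  if np.hypot(c[0]-.4694,c[1]-.2954)<.05 and slide(c,1):
    arm.ungrasp(); arm.pause(.3); p=arm.current_position(); arm.line_to([*p[:2],.1],.1); touch(1)
look((.54,.30)); look((.56,.36)); print(arm.current_t())
```

```text
discs [([0.4693, 0.2952], 0.97, 0.59, [212, 58, 281, 126])]
[0.4693, 0.2952]
op 0.05852708429502102 [0.469  0.2943 0.0117] [-0.401  -0.6168  5.9637]
stop False [-0.0004 -0.0002 -0.0003] 0.058618732286327774 [-0.3656 -0.4541 -0.7767]
touch True [0.5503 0.2784 0.0212]
discs [([0.5504, 0.2789], 0.96, 0.89, [259, 42, 328, 113])]
discs [([0.5504, 0.2801], 0.94, 0.9, [250, 118, 314, 183])]
94.7083
```

Both discs are seated. I'll do a last numeric check from the top camera, then set the lever back to on.

Run:
```python
from h import *
arm.close_gripper(30); arm.reach(fb(.1205,-.095,.27),QF)
arm.read_camera("top"); print([(atz("top",r,.021)[:2],c) for r,c in tips(["disc0"],"top")["disc0"]])
arm.line_to(fb(.1205,-.09,.135),.15)
print("f",arm.line_to(fb(.1205,.04,.135),.06,f_stop=8),bx(),arm.current_force())
arm.line_to(fb(.1205,-.02,.135),.15); arm.line_to(fb(.1205,-.02,.27),.2)
arm.reach([.45,.1,.3],q(np.radians(90)))
im=arm.read_camera("top"); cv2.imwrite("pics/end.png",im)
t=tips(["isolator_tip","disc0","fuse0"],"top"); print([(atz("top",r,.152),r,c) for r,c in t["isolator_tip"]]); print([(atz("top",r,.021)[:2],c) for r,c in t["disc0"]],t["fuse0"])
print(proj("top",np.array([.5565,-.3967,.152])))
# dark ball centroid near expected
w=im[165:225,400:440].max(2); n,l,s,c=cv2.connectedComponentsWithStats((w<35).astype(np.uint8)); print([(s[k][4],c[k]+[400,165]) for k in range(1,n) if s[k][4]>15],arm.current_t())
```

```text
[(array([0.5551, 0.3695]), 0.74), (array([0.5464, 0.2811]), 0.67), (array([ 0.3925, -0.0241]), 0.45)]
f True [0.1203 0.0157 0.1338] [-1.1536 -0.4754  1.3462]
[(array([ 0.5643, -0.3926,  0.152 ]), array([179.7, 414.7]), 0.72), (array([ 0.3181, -0.1912,  0.152 ]), array([274.4, 336.3]), 0.23)]
[(array([0.5591, 0.3669]), 0.64), (array([ 0.605 , -0.4382]), 0.15)] [(array([334.9, 376.4]), 0.93), (array([276., 434.]), 0.84), (array([189.2, 367.1]), 0.55), (array([227.9, 369.7]), 0.53)]
[182.679  416.4439]
[(np.int32(54), array([414.1111, 180.3704])), (np.int32(330), array([407.5697, 203.3485]))] 103.2667
```

Run:
```python
from h import *
arm.reach([.5,.26,.27],QP); im,pose=snap(); print(circles(pose,.009))
arm.reach([.46,.3,.27],q(np.radians(170))); im,pose=snap(); print(circles(pose,.009))
arm.reach([.45,.0,.3],q(np.radians(90))); im=arm.read_camera("top")
for P in(.5685,.3779),(.551,.2794): 
    u=proj("top",np.array([*P,.019])); w=(im.max(2)<45).astype(np.uint8); n,l,s,c=cv2.connectedComponentsWithStats(w); k=l[int(u[0]),int(u[1])]; print(u,s[k],c[k])
print(arm.current_t())
```

```text
{'disc0': [([0.568, 0.3777], 0.98, 0.7, [290, 10, 353, 74]), ([0.5504, 0.2793], 0.96, 0.59, [290, 116, 346, 172])], 'port0': []}
{'disc0': [([0.5667, 0.3771], 0.96, 0.88, [329, 221, 381, 270]), ([0.5475, 0.2792], 0.9, 0.82, [248, 220, 296, 264])], 'port0': [([0.4776, 0.288], 25.27, 0.58, [103, 80, 435, 310]), ([0.7122, -0.0866], 0.45, 0.45, [14, 387, 60, 407])]}
[185.7148 136.7596] [129 178  19  18 275] [138.0291 186.3855]
[192.1734 169.3952] [161 184  20  19 276] [170.4601 192.837 ]
106.675
```

Both discs are confirmed in their ports to within 1 mm, both fuses are home, the lever is fully on and the robot is clear. Handing in.

```bash
python3 -c "
from plant import arm
print(arm.close_job())"
```

```text
the job is handed in; nothing more can be done
None
```

I handed the job in at about 107 s: isolator off first, both white fuses fully home in sleeves 0 and 2, both discs seated in ports 1 and 2, isolator back on; the grip slackened once on the second fuse, so I re-seated it in the tray and regripped.

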